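# Load the steel block into the gated guard and latch it

### The job

Press the thumb piece of the gravity latch so that its bar lifts out of the catch, and swing the gate of the low steel guard wide open. Put the steel block inside, lying flat, lengthwise and square, centred with its end against the stop on the back wall, then shut the gate so that the latch bar drops back into its catch. Leave the other things on the bench where they are.

Things in the scene. Friction and masses are not known exactly. Their poses are not given: they have to be found in the camera images.
- guard: Low open-topped sheet-steel guard, fixed, floorless: walls 45 high, 4 thick. Origin on the bench in its middle; -x points out through the gate, +x to the back wall, +y to the gate's hinge side, z up. Inner faces: sides y = +75 and -75, back x = 50. Catch outside the -y wall at x = -79, y = -94: a lip 42 high with a ramp in front, so that the shutting gate lifts the bar over it by itself.
- stop_face (a point): Centre of the face of the steel stop on the back wall (60 wide, 26 high), 15.5 above the bench; guard frame x = 45, y = 0. Axes as the guard's.
- gate (a joint): Gate angle in rad: 0 shut, grows as the gate swings out of the guard (towards guard -x) about its vertical hinge, to 1.8 at most. Stays where it is left (light friction). The panel is 6 thick, 138 long, from 4 to 45 above the bench.
- gate_hinge (a point): On the gate's vertical hinge axis, 45 above the bench (guard frame x = -63, y = 75). Axes turn with the gate: -y runs along the panel from hinge to free edge (145 away), -x is its outer face.
- grab_post (a point): Middle of the upright round grab post on top of the gate by its free edge, 138 from the hinge axis: 12 diameter with a 16 ball on top, from 45 to 95 above the bench; this point is at 68. May be pushed either way to swing the gate.
- latch (a joint): Angle of the latch bar, rad: 0 = down in the catch, grows as the bar lifts, stop at 0.5. On the gate's outer face, pivoted 120 from the hinge axis, 38 above the bench; falls by its own weight. Clear of the catch from about 0.22; the gate cannot open with the bar down; once the gate is 0.2 rad open the bar may be let go.
- thumb_pad (a point): Middle of the top of the thumb piece: steel plate 44 along the gate, 38 out from its outer face, 3 thick, with an upturned lip 8 high on the outer edge that fingers can pull on. 80 from the hinge axis along the gate, 25.5 out from the gate's middle plane, 64 above the bench at rest, tilted 0.2 rad (level half pressed). Pressed down about 9 it frees the bar; stop at about 20. Takes about 1 N.
- bar_tip (a point): Outer end of the latch bar (10 thick), 53 beyond its pivot.
- block_center (a point): Centre of the plain ground steel block: 40 x 75 x 31 high, about 0.7 kg, lying flat; its long side (75) is along its y axis, z up. 15.5 above its underside. Grasp it across the 40 side.
- oilstone: Bystander: reddish-brown oilstone, 42 x 130 x 20, origin under its centre, long along y.
- drill_stand: Bystander: steel stand with upright drill bits, 30 x 89 x 125 high, origin under its centre, long along y.
- spark_plug: Bystander: spark plug lying, 21 x 82 x 24, origin under its centre, long along y.
Mind the look-alikes: they are no part of the job. What is shaped like the part that bears block_center but blue is not meant.

How it is judged:
On the way, in this order (a step that is already met when the one before it is completed fails the run):
1. the latch bar is lifted while the gate is still shut (value of joint latch above 0.17 rad and value of joint gate below 0.06 rad), for 0.02 s.
2. the gate is swung wide open (value of joint gate above 1.2 rad), for 0.2 s.
3. the steel block lies inside the guard against the stop (x of block_center in the frame of stop_face between -0.0415 and -0.03 m and y of block_center in the frame of stop_face between -0.02 and 0.02 m and height (world z) of block_center below 0.02 m), for 0.2 s.
At the end, for the whole second after the job is handed in: The gate is shut (below 0.05 rad) with the latch bar down in its catch (below 0.06 rad); the steel block rests flat inside, its end within 4 mm of the stop, centred on it within 20 mm and square to it within 0.12 rad (all of step 3 and value of joint gate below 0.05 rad and value of joint latch below 0.06 rad and angle between the y axis of block_center and the x axis of stop_face, either way round below 0.12 rad and angle between block_center's own z axis and vertical below 0.1 rad and linear speed of steel_block below 0.01 m/s); the robot touches nothing.
It fails at once if a bystander (oilstone, drill stand or spark plug) is moved more than 30 mm (distance of any of oilstone, drill_stand, spark_plug from where it was at the start of the episode above 0.03 m).
It also fails if it takes over 72 s, if anything falls off the work surface, if the arm or the gripper's body presses on something with over 40 N, if the wrist force passes 120 N, or if a joint passes its speed limit or range.

### The arm

A 7-joint arm with a two-finger parallel gripper is mounted at the origin on a cart in front of the work surface, level with it; the furniture and walls round the work are solid. World frame = base frame: x ahead of the robot, y to its left, z up, the work surface at z = 0. Lengths are in m, angles in rad, forces in N, time in s.
With the tool pointing down it reaches from about 0.35 to 0.9 m from the base axis. Payload 8.1 kg.
Tool frame: the origin (TCP) lies at the very end of the fingers, on their centre line; the grasp point (between the pads) lies 19 mm behind it; z points along the fingers, y is the line along which they close (so a half turn about z gives the same grasp; the last joint's range is limited). The gripper opens to 92 mm and grips with 3 to 60 N. Pads are 19 mm wide; open, the fingers measure 130 mm over their backs; the gripper's body (75 mm by 190 mm) begins 47 mm behind the grasp point.
Start: joints at [-1.347, 0.434, 0.025, 1.573, -0.012, 1.134, -0.075], TCP at [0.201, 0.592, 0.227] pointing down, gripper open.
Joint ranges: [-2.62, 2.62], [-0.44, 2.09], [-1.27, 1.32], [0.08, 2.57], [-1.32, 4.46], [0.12, 2], [-2.74, 2.74]. Speed limits (rad/s): [2.22, 2.22, 3.01, 3.01, 3.14, 3.14, 3.14].

### API

Orientations are given as a rotation vector (axis times angle).
In Python, from cell import arm gives the robot as it stands.
- The arm moves only by the tool jog_arm, never from a script. Its argument "rows" is a list of rows, each a list of 3 entries, a list of its own where there are three numbers: the shift along the world's x, y, z in cm, then the turn, a rotation vector about the world's x, y, z in degrees, then the opening, from 0 (shut) to 1 (fully open). A call has 1 to 8 rows; each row is the pose to reach, as a shift and turn from the pose commanded when the call began; what a row does not reach only later rows make up. A row lasts 1/8 s, in which the tool goes at most 62.5 mm and 10.7 degrees, less where a joint would pass 70% of its speed; a pose out of reach is approached as far as the arm can. A call with a gripper value outside its range is refused whole. The fingers move at their own pace and stop on an object; "newtons" is the grip in N (left out, the last holds). Time passes only in rows, so rows that repeat a pose let the fingers close. It gives the time, the measured TCP pose, the force, the opening and the grip force at its end, in the units of the state.
- arm.observe(): the state, without advancing time (a new reading comes with each control period).
- arm.get_image(name): name is "scene" or "top" or "wrist"; returns a dict with "img" (480x640x3 uint8, red, green, blue), "depth" (480x640 float32, m along the optical axis (not along the pixel's ray), 0 where there is no reading), "fx", "fy", "cx", "cy" (pixels), "dist_coeffs" ([k1, k2, p1, p2, k3] as OpenCV has them; the pictures are not rectified), "rvec" (rotation vector, rad) and "tvec" (3), from world to camera coordinates, as OpenCV has them; the wrist camera has in their place "mount" (4x4, takes a point from camera to tool coordinates, whose origin is the TCP and whose axes are the flange's). Camera axes: x right, y down, z forward; pixel columns grow to the right and rows downward; lengths in m; the calibration is good to about 2 mm. A picture is of the moment at which its call begins: read the wrist's pose just before it.
- arm.sign_off(): hands the job in; it is judged then, once.
The state is a dict: "clock": time; "joints": joint angles; "dq": joint speeds; "joint_efforts": joint torques, N m; "position": TCP position; "ee_rot": TCP orientation; "force": force on the tool from outside, world axes, zero at the start; "ft_torque": the same for the moment, N m; "width": opening from 0.0 (shut) to 1.0 (fully open); "gripper_force": force on a finger pad.
Only numpy, scipy, OpenCV 4.12 (cv2) and the standard library are available. Lean on these libraries where they do the work, as an engineer would, in place of code of your own. Each camera call takes 0.05 s, during which the arm holds its last target. There are 200 camera calls.

## Working session

There is one attempt and no reset: what is moved stays moved. The work goes in short steps, Python scripts to look and compute and a tool call to move; the robot and the scene stay as the last step left them, time stands still between calls to the robot, and variables do not carry over. Pictures are saved under pics/ and viewed, at most 10 in all, crops included, and the job is handed in when it is done.

Besides the shell and the picture viewer there is one more tool, called as name([rows], argument=value, ...), one row to a line, values as JSON. jog_arm: Moves the arm, as the interface text tells. Its arguments: {"type":"object","properties":{"rows":{"type":"array","items":{"type":"array"}},"newtons":{"type":"number"}},"required":["rows"]}

```bash
ls; mkdir -p pics; cat > h.py <<'E'
import numpy as np, cv2, pickle
from cell import arm
def K(d): return np.array([[d['fx'],0,d['cx']],[0,d['fy'],d['cy']],[0,0,1.]])
def cam(d):
    if 'mount' in d:
        M=np.array(d['mount']);s=d['state'];T=np.eye(4);T[:3,:3]=cv2.Rodrigues(np.array(s['ee_rot'],float))[0];T[:3,3]=s['position'];T=T@M
        return T[:3,:3],T[:3,3]
    R=cv2.Rodrigues(np.array(d['rvec'],float))[0];return R.T,-R.T@np.array(d['tvec'],float).ravel()
def ray(d,uv):
    p=cv2.undistortPoints(np.array(uv,float).reshape(-1,1,2),K(d),np.array(d['dist_coeffs'],float)).reshape(-1,2)
    return np.c_[p,np.ones(len(p))]
def plane(d,uv,z):
    R,c=cam(d);r=ray(d,uv)@R.T
    return c+r*((z-c[2])/r[:,2])[:,None]
def pts(d,uv):
    uv=np.array(uv).reshape(-1,2).astype(int);R,c=cam(d)
    return c+(ray(d,uv)*d['depth'][uv[:,1],uv[:,0]][:,None])@R.T
def cloud(d):
    v,u=np.mgrid[0:480,0:640];return pts(d,np.c_[u.ravel(),v.ravel()]).reshape(480,640,3)
def snap(n,f):
    s=arm.observe();d=arm.get_image(n);d=dict(d);d['state']=s
    pickle.dump(d,open(f'{f}.pkl','wb'));cv2.imwrite(f'pics/{f}.png',d['img'][:,:,::-1]);return d
def load(f): return pickle.load(open(f'{f}.pkl','rb'))
E
python3 - <<'E'
from h import *
for n in('top','scene'):
    d=snap(n,n+'0');print(n,cam(d)[1],cam(d)[0][:,2],(d['depth']>0).mean())
print(arm.observe())
E
```

```text
pics
top [0.25073149 0.07499595 1.39348266] [ 0.21159456 -0.00842861 -0.97732119] 0.9960416666666667
scene [-0.34991353  1.00302046  1.25516122] [ 0.49038628 -0.53882227 -0.6849758 ] 0.9653483072916667
{'clock': 0.1, 'joints': array([-1.34660511,  0.43512221,  0.02496405,  1.57398818, -0.01161206,
        1.13402201, -0.07507668]), 'dq': array([ 0.00021256, -0.00200281,  0.00170785, -0.00192378, -0.00125942,
        0.00111528,  0.0006021 ]), 'joint_efforts': array([ 2.82682828e-03, -6.69133043e+01,  9.87700671e-01, -3.15146184e+01,
       -6.05814694e-02,  3.72838473e-02,  1.00404989e-04]), 'position': array([0.20052255, 0.5914758 , 0.2260496 ]), 'ee_rot': array([-5.11087981e-01, -3.09962241e+00,  2.18314057e-03]), 'force': array([-0.22612773,  0.57097826, -0.20927905]), 'ft_torque': array([-0.02304651,  0.04439631, -0.0580337 ]), 'gripper_force': 0.0, 'width': 0.9987406980042792}
```

View pics/top0.png

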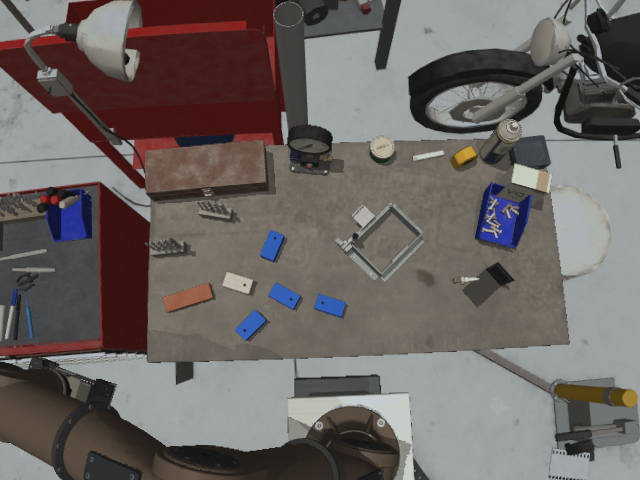

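View pics/scene0.png

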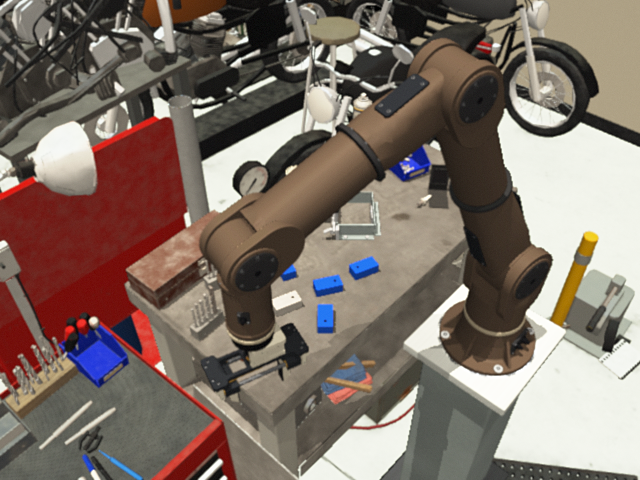

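The top view shows the guard near (385,242), with its thumb plate at (362,215) and the post and latch end at about (345,243). Block candidates are blue at (272,246), (285,296), (330,306) and (250,325), plus one bare pale steel at (238,283). The pale one fits, since the blue ones are ruled out. I'll confirm it in a crop and measure.

```bash
python3 - <<'E'
from h import *
d=load('top0');im=d['img'][:,:,::-1]
a=cv2.resize(im[255:310,205:270],None,fx=6,fy=6,interpolation=cv2.INTER_CUBIC)
b=cv2.resize(im[190:290,325:435],None,fx=4,fy=4,interpolation=cv2.INTER_CUBIC)
c=np.zeros((max(len(a),len(b)),a.shape[1]+b.shape[1],3),np.uint8);c[:len(a),:a.shape[1]]=a;c[:len(b),a.shape[1]:]=b
if c.shape[1]>800:c=cv2.resize(c,None,fx=800/c.shape[1],fy=800/c.shape[1])
cv2.imwrite('pics/crop0.png',c);print(c.shape)
P=cloud(d)
# block
sub=np.zeros((480,640),bool);sub[262:305,210:265]=1
m=sub&(P[...,2]>.02)&(P[...,2]<.04)
q=P[m];print('blk',len(q),q.mean(0),cv2.minAreaRect((q[:,:2]*1000).astype(np.float32)), q[:,2].mean())
hsv=cv2.cvtColor(d['img'],cv2.COLOR_RGB2HSV);w=(sub&(hsv[...,2]>150)&(hsv[...,1]<60)).astype(np.uint8)
cs=cv2.findContours(w,0,2)[0];k=max(cs,key=cv2.contourArea).reshape(-1,2)
print('mask',cv2.minAreaRect((plane(d,k,.031)[:,:2]*1000).astype(np.float32)))
# guard
sub[:]=0;sub[190:290,325:435]=1
for lo,hi in((.03,.055),(.055,.075),(.075,.12)):
    m=sub&(P[...,2]>lo)&(P[...,2]<hi);q=P[m]
    print(lo,len(q),cv2.minAreaRect((q[:,:2]*1000).astype(np.float32)),q.mean(0))
    if lo>.05:print(np.c_[np.argwhere(m)[::4,::-1],(q[::4]*1000).round()].astype(int).tolist())
E
```

```text
(386, 800, 3)
blk 450 [0.451307   0.27938659 0.02913462] ((451.42633056640625, 295.30419921875), (63.968505859375, 117.17121124267578), 3.7006614208221436) 0.02913461588019943
mask ((451.6350402832031, 278.29022216796875), (73.48775482177734, 38.5914192199707), 70.77777862548828)
0.03 684 ((561.312744140625, -99.32299041748047), (161.75985717773438, 188.58038330078125), 42.23072052001953) [ 0.55726959 -0.09424416  0.04189749]
0.055 275 ((610.986328125, -66.46878814697266), (52.38844299316406, 143.53021240234375), 43.775787353515625) [ 0.60809239 -0.05838068  0.06375114]
[[391, 204, 642, -136, 57], [360, 207, 632, -52, 74], [365, 207, 634, -66, 65], [364, 208, 630, -63, 68], [359, 209, 628, -49, 68], [363, 209, 628, -60, 66], [367, 209, 628, -71, 63], [360, 210, 626, -52, 65], [364, 210, 625, -63, 65], [368, 210, 623, -72, 72], [361, 211, 624, -55, 63], [365, 211, 623, -65, 62], [369, 211, 621, -75, 69], [359, 212, 621, -49, 62], [363, 212, 620, -60, 64], [367, 212, 619, -70, 67], [354, 213, 618, -36, 67], [359, 213, 617, -49, 67], [363, 213, 617, -59, 65], [367, 213, 616, -70, 67], [
[... 1006 characters left out ...]
, 65], [361, 222, 593, -53, 65], [365, 222, 592, -63, 67], [360, 223, 593, -51, 57], [364, 223, 591, -61, 60], [360, 224, 589, -50, 60], [365, 224, 588, -63, 62], [363, 225, 587, -58, 58], [363, 226, 583, -58, 61], [364, 227, 581, -61, 57], [354, 240, 545, -32, 68]]
0.075 42 ((590.45556640625, -44.25389862060547), (38.225074768066406, 92.86884307861328), 58.24742889404297) [ 0.56808074 -0.0380515   0.08721378]
[[363, 205, 636, -59, 77], [359, 208, 628, -48, 78], [356, 212, 617, -40, 78], [353, 234, 556, -28, 87], [357, 234, 555, -38, 91], [356, 235, 552, -35, 95], [354, 236, 550, -30, 93], [358, 236, 550, -41, 90], [356, 237, 547, -35, 94], [354, 238, 546, -30, 87], [354, 239, 546, -31, 76]]
```

View pics/crop0.png

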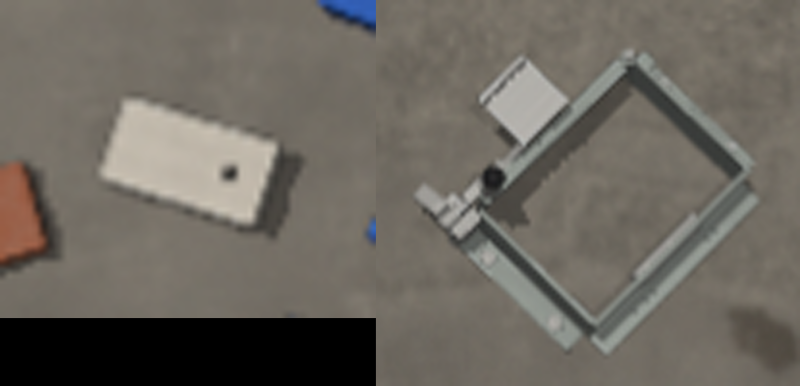

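The crop confirms the pale bare-steel block (with a hole) at (238,283). In the guard, the gate is the upper-left side: hinge near (391,205), thumb plate near (363,215), post ball near (355,236). The stop is on the lower-right wall. Next I'll move over the block and then the guard for wrist pictures.

jog_arm([
  [[22, -31, 6], [0, 0, -60], 0.5],
  [[22, -31, 6], [0, 0, -60], 0.5],
  [[22, -31, 6], [0, 0, -60], 0.5],
  [[22, -31, 6], [0, 0, -60], 0.5],
  [[22, -31, 6], [0, 0, -60], 0.5],
  [[22, -31, 6], [0, 0, -60], 0.5],
  [[22, -31, 6], [0, 0, -60], 0.5],
  [[22, -31, 6], [0, 0, -60], 0.5],
])

```text
clock: 1.1
position: [0.4207, 0.2817, 0.2866]
ee_rot: [-1.993, -2.428, 0.0]
force: [-0.5, 0.7, -0.3]
width: 0.499
gripper_force: 0.0
```

```bash
python3 - <<'E'
from h import *
d=snap('wrist','w1');R,c=cam(d);print(d['state']['position'],c,R[:,2])
E
```

```text
[0.42067246 0.28167085 0.28660691] [0.40607324 0.35093705 0.44425651] [ 0.05301602 -0.26096313 -0.96389188]
```

jog_arm([
  [[13, -37, 0], [0, 0, -59], 0],
  [[13, -37, 0], [0, 0, -59], 0],
  [[13, -37, 0], [0, 0, -59], 0],
  [[13, -37, 0], [0, 0, -59], 0],
  [[13, -37, 0], [0, 0, -59], 0],
  [[13, -37, 0], [0, 0, -59], 0],
  [[13, -37, 0], [0, 0, -59], 0],
  [[13, -37, 0], [0, 0, -59], 0],
])

```text
clock: 2.15
position: [0.5509, -0.0875, 0.2859]
ee_rot: [-2.93, -1.133, 0.002]
force: [0.6, 1.7, 0.1]
width: 0.005
gripper_force: 0.0
```

```bash
python3 - <<'E'
from h import *
d=snap('wrist','w2');R,c=cam(d);print(d['state'],c,R[:,2])
a,b=[cv2.resize(load(f)['img'][:,:,::-1],(400,300),interpolation=cv2.INTER_AREA) for f in('w1','w2')]
cv2.imwrite('pics/w12.png',np.hstack([a,b]))
E
```

```text
{'clock': 2.15, 'joints': array([-0.4893614 ,  0.32228767,  0.74369513,  1.69246822, -0.22984309,
        1.21808563, -0.52356327]), 'dq': array([-0.03657014, -0.01881012, -0.03059654,  0.01701071, -0.00209396,
        0.00394092, -0.01984026]), 'joint_efforts': array([  2.38996893, -48.26306462,   9.14954245, -32.17927337,
         0.07169823,  -0.1073361 ,   0.42884622]), 'position': array([ 0.5508804 , -0.08747705,  0.28594421]), 'ee_rot': array([-2.92985779e+00, -1.13344402e+00,  2.12384944e-03]), 'force': array([0.59807118, 1.73250912, 0.06555311]), 'ft_torque': array([-0.04353712,  0.11283326,  0.0051457 ]), 'gripper_force': 0.0, 'width': 0.005134965997702679} [ 0.60331752 -0.04016997  0.44349671] [-0.19671602 -0.1795509  -0.96387981]
```

View pics/w12.png

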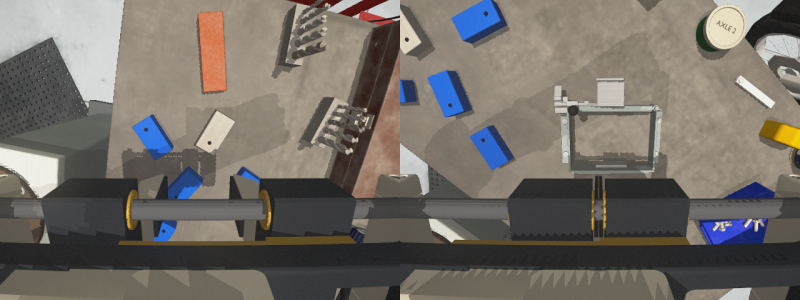

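The left picture shows the pale block at about (344,210) in full-size w1. The right one shows the guard almost square at about (336,216) in w2, with the gate at the top, the pad at about (336,147) and the post at about (278,178). Next I measure both.

```bash
python3 - <<'E'
from h import *
d=load('w1');P=cloud(d);hsv=cv2.cvtColor(d['img'],cv2.COLOR_RGB2HSV)
sub=np.zeros((480,640),bool);sub[165:255,300:385]=1
m=sub&(P[...,2]>.026)&(P[...,2]<.036)&(hsv[...,1]<70)
cs=cv2.findContours(m.astype(np.uint8),0,2)[0];k=max(cs,key=cv2.contourArea).reshape(-1,2)
print('blk',cv2.minAreaRect((plane(d,k,.031)[:,:2]*1000).astype(np.float32)),P[m][:,2].mean())
d=load('w2');P=cloud(d)
im=d['img'][:,:,::-1];cv2.imwrite('pics/crop2.png',cv2.resize(im[110:290,235:435],None,fx=3.3,fy=3.3,interpolation=cv2.INTER_CUBIC))
sub[:]=0;sub[110:290,235:435]=1
m=sub&(P[...,2]>.041)&(P[...,2]<.050);print(m.sum())
q=P[m][:,:2]*1000
print('rect',cv2.minAreaRect(q.astype(np.float32)))
m=sub&(P[...,2]>.085);print('ball',P[m].mean(0),m.sum())
m=sub&(P[...,2]>.054)&(P[...,2]<.08);k=max(cv2.findContours(m.astype(np.uint8),0,2)[0],key=cv2.contourArea).reshape(-1,2)
print('pad',cv2.minAreaRect((pts(d,k)[:,:2]*1000).astype(np.float32)),P[m][:,2].mean())
E
```

```text
blk ((451.6329040527344, 278.7068786621094), (74.64762878417969, 40.03902816772461), 70.667236328125) 0.02967465209060478
3067
rect ((547.5684204101562, -108.7025146484375), (134.55857849121094, 188.23455810546875), 38.1485595703125)
ball [ 0.57334614 -0.06264314  0.30940535] 1379
pad ((610.64599609375, -57.73231887817383), (44.31846237182617, 46.4869499206543), 41.86644744873047) 0.06459148711072864
```

View pics/crop2.png

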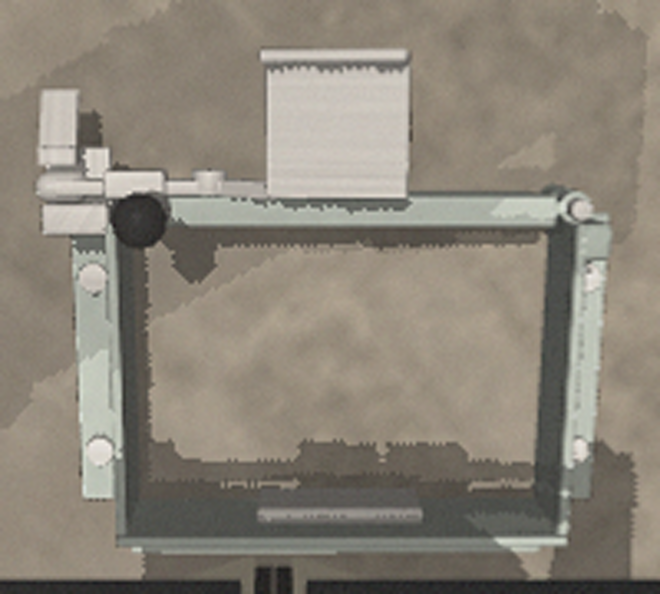

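The enlarged crop shows these points:
- **Hinge pin:** (580,208)
- **Post ball:** (138,218)
- **Stop top-front edge:** (258–421, 508)
- **Back wall outer corners:** (118,545) and (567,541)
- **Pad with upturned lip:** x 265–410, lip at y≈55

I'll fit the guard pose from these.

```bash
cat >> h.py <<'E'
def guard():
    d=load('w2');f=lambda c:np.array([c],float)/3.3+[235,110]-.5
    L=[((580,208),.047,(-63,75)),((138,218),.087,(-63,-63)),((258,508),.0285,(45,-30)),((421,508),.0285,(45,30)),((118,545),.045,(54,-79)),((567,541),.045,(54,79))]
    W=np.array([plane(d,f(a),z)[0,:2] for a,z,g in L]);G=np.array([g for _,_,g in L])/1000
    a,b=W-W.mean(0),G-G.mean(0);th=np.arctan2((b[:,0]*a[:,1]-b[:,1]*a[:,0]).sum(),(a*b).sum())
    R=np.array([[np.cos(th),-np.sin(th)],[np.sin(th),np.cos(th)]]);t=W.mean(0)-R@G.mean(0)
    return R,t,th,(W-(G@R.T+t))*1000
E
python3 - <<'E'
from h import *
R,t,th,r=guard();print(t,np.degrees(th),r.round(1))
g=lambda x,y:(R@[x/1000,y/1000]+t).round(4)
print('pad',g(-63-25.5,-5),'lip',g(-63-41,-5),'hinge',g(-63,75),'post',g(-63,-63),'blk goal',g(7.5,0))
d=load('w2')
print([(plane(d,np.array([c],float)/3.3+[234.5,109.5],.066)[0,:2]-t)@R*1000 for c in((265,195),(408,195),(262,60),(410,60))])
s=arm.observe();Q=cv2.Rodrigues(s['ee_rot'])[0];print('tool y ang',np.degrees(np.arctan2(Q[1,1],Q[0,1])),s['position'])
E
```

```text
[ 0.54922333 -0.12181773] -137.52346824261178 [[-0.4 -0.6]
 [-0.  -0.1]
 [-0.1 -0.7]
 [-1.2  0.2]
 [ 1.  -0.2]
 [ 0.7  1.5]]
pad [ 0.6111 -0.0584] lip [ 0.6226 -0.0479] hinge [ 0.6463 -0.1346] post [ 0.5531 -0.0328] blk goal [ 0.5437 -0.1269]
[array([-67.87579505, -26.25973745]), array([-67.79467795,  17.44263374]), array([-107.54214343,  -26.97552088]), array([-107.48259045,   17.07907671])]
tool y ang -47.59694618875981 [ 0.55072983 -0.08609502  0.28599581]
```

jog_arm([
  [[6.2, 3.0, -8], [0, 0, 0], 0],
  [[6.2, 3.0, -14], [0, 0, 0], 0],
  [[6.2, 3.0, -19.5], [0, 0, 0], 0],
  [[6.2, 3.0, -19.5], [0, 0, 0], 0],
  [[6.2, 3.0, -19.5], [0, 0, 0], 0],
  [[6.2, 3.0, -19.5], [0, 0, 0], 0],
])

```text
clock: 2.95
position: [0.6133, -0.0567, 0.093]
ee_rot: [2.929, 1.136, 0.002]
force: [-0.8, -0.3, -0.1]
width: 0.007
gripper_force: 0.0
```

```bash
python3 - <<'E'
from h import *
R,t,th,r=guard()
s=arm.observe();print(s['position'],(R.T@(s['position'][:2]-t)*1000).round(1),s['force'])
# arc offsets from press point (-91,-5) about hinge (-63,75), clockwise
p0=np.array([-91,-5.]);h=np.array([-63,75.])
for a in(.1,.2,.3,.45,.6,.75,.9,1.05,1.2,1.35):
    c,n=np.cos(-a),np.sin(-a);p=h+np.array([[c,-n],[n,c]])@(p0-h);print(a,(R@(p-p0)/10).round(2),-np.degrees(a).round(1))
E
```

```text
[ 0.61331227 -0.05672238  0.09302963] [-91.2  -4.7] [-0.81838596 -0.33399349 -0.12434963]
0.1 [0.79 0.29] -5.7
0.2 [1.61 0.51] -11.5
0.3 [2.45 0.64] -17.2
0.45 [3.72 0.68] -25.8
0.6 [4.98 0.52] -34.4
0.75 [6.21 0.18] -43.0
0.9 [ 7.37 -0.33] -51.6
1.05 [ 8.43 -1.02] -60.2
1.2 [ 9.39 -1.86] -68.8
1.35 [10.21 -2.83] -77.3
```

jog_arm([
  [[0, 0, -2], [0, 0, 0], 0],
  [[0, 0, -3], [0, 0, 0], 0],
  [[0, 0, -3.6], [0, 0, 0], 0],
  [[0, 0, -4.1], [0, 0, 0], 0],
  [[0, 0, -4.1], [0, 0, 0], 0],
  [[0, 0, -4.1], [0, 0, 0], 0],
])

```text
clock: 3.7
position: [0.6125, -0.0581, 0.0508]
ee_rot: [-2.93, -1.133, 0.0]
force: [-0.9, -0.2, 1.8]
width: 0.008
gripper_force: 0.3
```

jog_arm([
  [[0.4, 0.15, 0], [0, 0, -2.9], 0],
  [[0.79, 0.29, 0], [0, 0, -5.7], 0],
  [[1.2, 0.4, 0], [0, 0, -8.6], 0],
  [[1.61, 0.51, 0], [0, 0, -11.5], 0],
  [[2.03, 0.58, 0], [0, 0, -14.3], 0],
  [[2.45, 0.64, 0], [0, 0, -17.2], 0],
  [[3.1, 0.67, 0], [0, 0, -21.5], 0],
  [[3.72, 0.68, 0], [0, 0, -25.8], 0],
])

```text
clock: 4.7
position: [0.65, -0.0512, 0.051]
ee_rot: [-3.11, -0.446, 0.0]
force: [-0.8, -0.7, 0.6]
width: 0.002
gripper_force: 0.8
```

```bash
python3 - <<'E'
from h import *
d=snap('top','t1');P=cloud(d);im=d['img'][:,:,::-1]
cv2.imwrite('pics/t1c.png',cv2.resize(im[160:300,310:450],None,fx=4,fy=4,interpolation=cv2.INTER_CUBIC))
E
```

```text
(no output)
```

View pics/t1c.png

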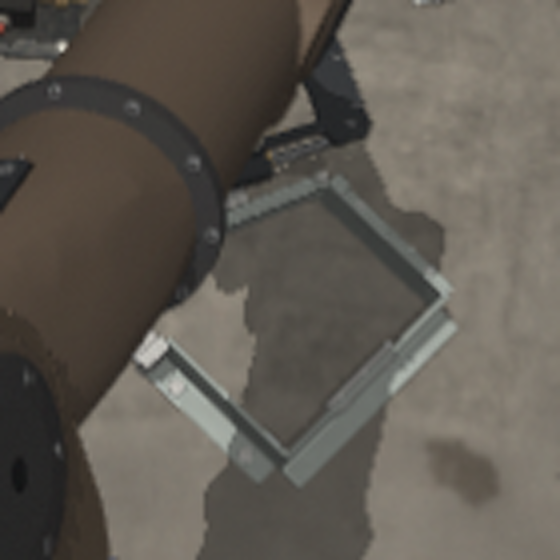

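The gate is opening: its panel now runs from the hinge at (330,182) to (225,215) in the crop. I'll carry on round the arc.

jog_arm([
  [[1.26, -0.16, 0], [0, 0, -8.6], 0],
  [[2.49, -0.5, 0], [0, 0, -17.2], 0],
  [[3.65, -1.01, 0], [0, 0, -25.8], 0],
  [[4.71, -1.7, 0], [0, 0, -34.4], 0],
  [[5.67, -2.54, 0], [0, 0, -43], 0],
  [[6.49, -3.51, 0], [0, 0, -51.5], 0],
  [[6.97, -4.22, 0], [0, 0, -57.3], 0],
  [[6.97, -4.22, 0], [0, 0, -57.3], 0],
])

```text
clock: 5.75
position: [0.7195, -0.0943, 0.0507]
ee_rot: [2.944, -1.094, 0.0]
force: [-1.0, -0.1, 0.6]
width: 0.005
gripper_force: 0.5
```

jog_arm([
  [[0, 0, 0], [0, 0, 0], 0],
  [[0, 0, 0], [0, 0, 0], 0],
  [[0, 0, 6], [0, 0, 0], 0],
  [[0, 0, 12], [0, 0, 0], 0],
  [[0, 0, 18], [0, 0, 0], 0],
  [[0, 0, 20], [0, 0, 0], 0.8],
  [[0, 0, 20], [0, 0, 0], 0.8],
  [[0, 0, 20], [0, 0, 0], 0.8],
])

```text
clock: 6.75
position: [0.719, -0.0926, 0.2487]
ee_rot: [-2.944, 1.095, 0.004]
force: [-0.5, 0.3, -0.6]
width: 0.281
gripper_force: 0.0
```

```bash
python3 - <<'E'
from h import *
R,t,th,r=guard();s=arm.observe();print(s)
d=snap('wrist','w3');P=cloud(d);cv2.imwrite('pics/w3.png',d['img'][:,:,::-1])
Q=cv2.Rodrigues(s['ee_rot'])[0];print('tool y ang',np.degrees(np.arctan2(Q[1,1],Q[0,1])))
G=(P[...,:2]-t)@R*1000
m=(P[...,2]>.04)&(P[...,2]<.048)&(G[...,0]<-70)&(G[...,0]>-230)&(abs(G[...,1])<120)
print(m.sum());q=G[m]
a=np.arctan2(-(q[:,0]+63),-(q[:,1]-75));rr=np.hypot(q[:,0]+63,q[:,1]-75);k=(rr<145)&(rr>40);print(np.percentile(a[k],[5,50,95]),k.sum())
E
```

```text
{'clock': 6.75, 'joints': array([-0.46080605,  0.77337162,  1.0535387 ,  1.30476969, -0.66044427,
        1.4278392 , -1.73212535]), 'dq': array([ 0.0018013 ,  0.01182511, -0.0028764 ,  0.00418806,  0.00192889,
        0.00234449, -0.00226086]), 'joint_efforts': array([ 3.44590936e-01, -7.80573106e+01,  2.17244893e+01, -2.79538840e+01,
        3.28668009e-02, -7.90709979e-02,  3.35550896e-03]), 'position': array([ 0.71897189, -0.09259966,  0.24869231]), 'ee_rot': array([-2.94439928,  1.09468179,  0.00426476]), 'force': array([-0.51171291,  0.29367318, -0.5716429 ]), 'ft_torque': array([0.06636745, 0.22130561, 0.06512959]), 'gripper_force': 0.0, 'width': 0.28136915409860935}
tool y ang -130.78864866398817
1418
[1.34069758 1.41724152 1.50117989] 913
```

View pics/w3.png

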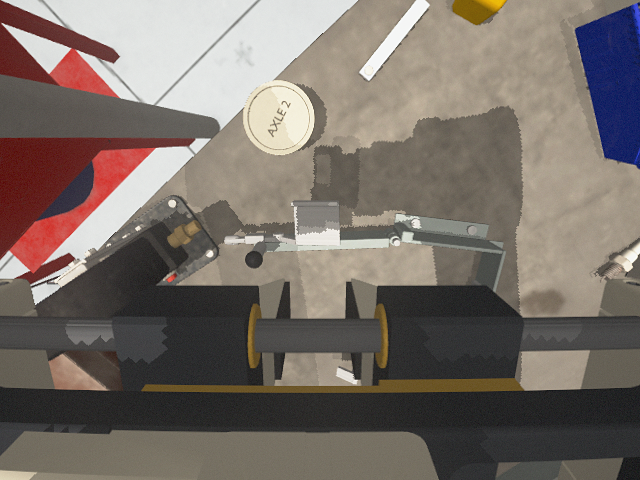

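The gate stands at about 1.42 rad, with its panel running from (395,240) to (225,240). Now I'll go to the block.

jog_arm([
  [[-26.7, 37.1, 0], [0, 0, 85], 0.65],
  [[-26.7, 37.1, 0], [0, 0, 85], 0.65],
  [[-26.7, 37.1, 0], [0, 0, 85], 0.65],
  [[-26.7, 37.1, 0], [0, 0, 85], 0.65],
  [[-26.7, 37.1, 0], [0, 0, 85], 0.65],
  [[-26.7, 37.1, 0], [0, 0, 85], 0.65],
  [[-26.7, 37.1, 0], [0, 0, 85], 0.65],
  [[-26.7, 37.1, 0], [0, 0, 85], 0.65],
])

```text
clock: 7.8
position: [0.4485, 0.2816, 0.249]
ee_rot: [-2.903, -1.2, 0.005]
force: [0.6, -0.5, -0.4]
width: 0.648
gripper_force: 0.0
```

jog_arm([
  [[0, 0, -5], [0, 0, 10], 0.65],
  [[0, 0, -9], [0, 0, 20], 0.65],
  [[0, 0, -13], [0, 0, 26.5], 0.65],
  [[0, 0, -15], [0, 0, 26.5], 0.65],
  [[0, 0, -15], [0, 0, 26.5], 0.65],
  [[0, 0, -15], [0, 0, 26.5], 0.65],
])

```text
clock: 8.55
position: [0.4526, 0.2775, 0.101]
ee_rot: [2.563, 1.817, -0.0]
force: [-0.2, 0.3, -1.0]
width: 0.648
gripper_force: 0.0
```

```bash
python3 - <<'E'
from h import *
s=arm.observe();Q=cv2.Rodrigues(s['ee_rot'])[0];print('tool y ang',np.degrees(np.arctan2(Q[1,1],Q[0,1])),s['position'],s['width'],s['joints'])
E
```

```text
tool y ang -19.339639589747243 [0.45264873 0.27747566 0.10095008] 0.6484787863806192 [-1.09828389  0.48019994  0.61633238  1.98311429 -0.38311263  0.79436227
 -0.59958447]
```

jog_arm([
  [[-0.1, 0.1, -5], [0, 0, 0], 0.65],
  [[-0.1, 0.1, -8], [0, 0, 0], 0.65],
  [[-0.1, 0.1, -9.6], [0, 0, 0], 0.65],
  [[-0.1, 0.1, -9.6], [0, 0, 0], 0.3],
  [[-0.1, 0.1, -9.6], [0, 0, 0], 0.3],
  [[-0.1, 0.1, -9.6], [0, 0, 0], 0.3],
  [[-0.1, 0.1, -9.6], [0, 0, 0], 0.3],
  [[-0.1, 0.1, -9.6], [0, 0, 0], 0.3],
], newtons=45)

```text
clock: 9.55
position: [0.4523, 0.2791, 0.006]
ee_rot: [-2.563, -1.817, -0.003]
force: [-1.7, -0.0, 7.9]
width: 0.434
gripper_force: 45.0
```

jog_arm([
  [[0, 0, 0], [0, 0, 0], 0.3],
  [[0, 0, 3], [0, 0, 0], 0.3],
  [[0, 0, 8], [0, 0, 0], 0.3],
  [[0, 0, 13], [0, 0, 0], 0.3],
  [[0, 0, 15], [0, 0, 0], 0.3],
  [[0, 0, 15], [0, 0, 0], 0.3],
])

```text
clock: 10.3
position: [0.4517, 0.2789, 0.1558]
ee_rot: [-2.562, -1.817, -0.003]
force: [0.4, -0.0, -9.5]
width: 0.428
gripper_force: 45.0
```

```bash
python3 - <<'E'
from h import *
R,t,th,r=guard();s=arm.observe();Q=cv2.Rodrigues(s['ee_rot'])[0];print('tool y ang',np.degrees(np.arctan2(Q[1,1],Q[0,1])),s['position'],s['width']*92,s['force'])
print('to goal, 3mm short:',(R@[.0045,0]+t-s['position'][:2])*100)
E
```

```text
tool y ang -19.304460286982216 [0.45168026 0.27892902 0.15578888] 39.358625387710056 [ 4.11376850e-01 -1.02679505e-03 -9.48455195e+00]
to goal, 3mm short: [  9.42240779 -40.37855503]
```

jog_arm([
  [[10.0, -39.8, 0], [0, 0, -28.2], 0.3],
  [[10.0, -39.8, 0], [0, 0, -28.2], 0.3],
  [[10.0, -39.8, 0], [0, 0, -28.2], 0.3],
  [[10.0, -39.8, 0], [0, 0, -28.2], 0.3],
  [[10.0, -39.8, 0], [0, 0, -28.2], 0.3],
  [[10.0, -39.8, 0], [0, 0, -28.2], 0.3],
  [[10.0, -39.8, 0], [0, 0, -28.2], 0.3],
  [[10.0, -39.8, 0], [0, 0, -28.2], 0.3],
])

```text
clock: 11.3
position: [0.5504, -0.1236, 0.1532]
ee_rot: [2.93, 1.129, -0.004]
force: [-0.5, 0.6, -8.7]
width: 0.429
gripper_force: 45.0
```

```bash
python3 - <<'E'
from h import *
R,t,th,r=guard();s=arm.observe();Q=cv2.Rodrigues(s['ee_rot'])[0];print('tool y ang',np.degrees(np.arctan2(Q[1,1],Q[0,1])),s['position'],s['width']*92,s['force'])
print('in guard',(R.T@(s['position'][:2]-t)*1000).round(1))
E
```

```text
tool y ang -47.870056738663045 [ 0.55035121 -0.12356391  0.15324837] 39.465472037287896 [-0.51087172  0.59139574 -8.73615635]
in guard [0.3 2. ]
```

jog_arm([
  [[0, 0, -5], [0, 0, 0], 0.3],
  [[0, 0, -9], [0, 0, 0], 0.3],
  [[0, 0, -12], [0, 0, 0], 0.3],
  [[0, 0, -13.5], [0, 0, 0], 0.3],
  [[0, 0, -14.4], [0, 0, 0], 0.3],
  [[0, 0, -14.6], [0, 0, 0], 0.3],
  [[0, 0, -14.6], [0, 0, 0], 0.3],
])

```text
clock: 12.18
position: [0.5521, -0.1196, 0.0094]
ee_rot: [2.928, 1.138, 0.002]
force: [-0.4, -0.4, -7.5]
width: 0.432
gripper_force: 45.0
```

```bash
python3 - <<'E'
from h import *
R,t,th,r=guard();s=arm.observe()
print(s['position'],s['force'],'in guard',(R.T@(s['position'][:2]-t)*1000).round(1), 'guard x', R[:,0])
E
```

```text
[ 0.55212838 -0.11955865  0.00942664] [-0.41077613 -0.4420645  -7.51082122] in guard [-3.7  0.3] guard x [-0.737554   -0.67528816]
```

jog_arm([
  [[0, 0, -0.3], [0, 0, 0], 0.3],
  [[0, 0, -0.3], [0, 0, 0], 0.3],
  [[-0.3, -0.27, -0.3], [0, 0, 0], 0.3],
  [[-0.6, -0.55, -0.3], [0, 0, 0], 0.3],
  [[-0.74, -0.68, -0.3], [0, 0, 0], 0.3],
  [[-0.82, -0.75, -0.3], [0, 0, 0], 0.3],
  [[-0.82, -0.75, -0.3], [0, 0, 0], 0.3],
])

```text
clock: 13.05
position: [0.5437, -0.1271, 0.006]
ee_rot: [2.928, 1.138, 0.001]
force: [0.8, 1.4, -1.4]
width: 0.43
gripper_force: 45.0
```

```bash
python3 - <<'E'
from h import *
R,t,th,r=guard();s=arm.observe()
print(s['position'],'guard f',R.T@s['force'][:2],s['force'][2],'in guard',(R.T@(s['position'][:2]-t)*1000).round(1))
E
```

```text
[ 0.54366133 -0.12707193  0.0059932 ] guard f [-1.48403514 -0.47760462] -1.3856112470885067 in guard [7.7 0.1]
```

Not firmly touching yet. I'll push 2 mm more and watch the force.

jog_arm([
  [[-0.08, -0.07, 0], [0, 0, 0], 0.3],
  [[-0.15, -0.14, 0], [0, 0, 0], 0.3],
  [[-0.15, -0.14, 0], [0, 0, 0], 0.3],
])

```text
clock: 13.42
position: [0.5436, -0.1272, 0.006]
ee_rot: [2.928, 1.14, 0.004]
force: [6.0, 4.5, -4.4]
width: 0.435
gripper_force: 45.0
```

```bash
python3 - <<'E'
from h import *
R,t,th,r=guard();s=arm.observe()
print(s['position'],'guard f',R.T@s['force'][:2],s['force'][2],'in guard',(R.T@(s['position'][:2]-t)*1000).round(1))
E
```

```text
[ 0.54358353 -0.12718387  0.00602456] guard f [-7.4433052   0.69191628] -4.435174313762635 in guard [7.8 0.1]
```

The stop is taking about 7 N and the block is no longer advancing, so it is home. I'll release it, lift and check.

jog_arm([
  [[0.1, 0.1, 0], [0, 0, 0], 0.6],
  [[0.1, 0.1, 0], [0, 0, 0], 0.65],
  [[0.1, 0.1, 0], [0, 0, 0], 0.65],
  [[0.1, 0.1, 5], [0, 0, 0], 0.65],
  [[0.1, 0.1, 11], [0, 0, 0], 0.65],
  [[0.1, 0.1, 17], [0, 0, 0], 0.65],
  [[2, 2, 23], [0, 0, 0], 0.3],
  [[4, 4, 26], [0, 0, 0], 0],
])

```text
clock: 14.42
position: [0.5825, -0.0891, 0.2691]
ee_rot: [2.928, 1.134, 0.005]
force: [0.8, 0.9, -0.5]
width: 0.477
gripper_force: 0.0
```

```bash
python3 - <<'E'
from h import *
R,t,th,r=guard();d=snap('wrist','w4');s=d['state'];P=cloud(d);G=(P[...,:2]-t)@R*1000
m=(P[...,2]>.027)&(P[...,2]<.036)&(abs(G[...,1])<45)&(G[...,0]<43)&(G[...,0]>-50)
k=max(cv2.findContours(m.astype(np.uint8),0,2)[0],key=cv2.contourArea).reshape(-1,2)
g=(plane(d,k,.031)[:,:2]-t)@R*1000;print('blk',cv2.minAreaRect(g.astype(np.float32)))
m=(P[...,2]>.041)&(P[...,2]<.048)&(G[...,0]<-70)&(G[...,0]>-230)&(abs(G[...,1])<120)
q=G[m];a=np.arctan2(-(q[:,0]+63),-(q[:,1]-75));print('gate',np.percentile(a,[10,50,90]),len(a))
Q=cv2.Rodrigues(s['ee_rot'])[0];print('tool y',np.degrees(np.arctan2(Q[1,1],Q[0,1])),s['position'])
def tcp(a,out,rad=138):
    c,n=np.cos(-a),np.sin(-a);return R@(np.array([-63,75])+np.array([[c,-n],[n,c]])@np.array([-out,-rad]))/1+0 
for a in(1.42,1.3,1.15,1.0,.85,.7,.55,.4,.3,.2,.1,.05,0,-.03):
    c,n=np.cos(-a),np.sin(-a);p=np.array([-63,75])+np.array([[c,-n],[n,c]])@np.array([-(30 if a==1.42 else 15.5),-138])
    print(a,((R@p/1000+t)*100).round(2),np.degrees(th+np.pi/2-a).round(1))
T=cloud(load('top0'));h=T[(T[...,2]>.12)&(T[...,0]>.55)&(T[...,0]<1)&(abs(T[...,1])<.3)&(T[...,2]<.5)]
print('tall',h.min(0),h.max(0),len(h)); hh=h[np.argmin(np.hypot(h[:,0]-.75,h[:,1]+.04))];print(hh)
E
```

```text
blk ((6.582145690917969, 0.5491733551025391), (73.0190658569336, 39.55585861206055), 0.6641848087310791)
gate [1.31045613 1.41209752 1.48399794] 1690
tool y -47.64410565940186 [ 0.58246774 -0.08914562  0.26912412]
1.42 [75.63 -4.6 ] -128.9
1.3 [73.26 -2.58] -122.0
1.15 [71.54 -1.41] -113.4
1.0 [69.66 -0.51] -104.8
0.85 [67.67  0.09] -96.2
0.7 [65.61  0.39] -87.6
0.55 [63.53  0.38] -79.0
0.4 [6.147e+01 6.000e-02] -70.4
0.3 [60.14 -0.32] -64.7
0.2 [58.85 -0.83] -59.0
0.1 [57.62 -1.47] -53.3
0.05 [57.03 -1.84] -50.4
0 [56.46 -2.23] -47.5
-0.03 [56.12 -2.48] -45.8
tall [0.77321732 0.01590692 0.12010195] [0.82493716 0.13257488 0.19854175] 930
[0.77357202 0.01967799 0.13688379]
```

View pics/w4.png

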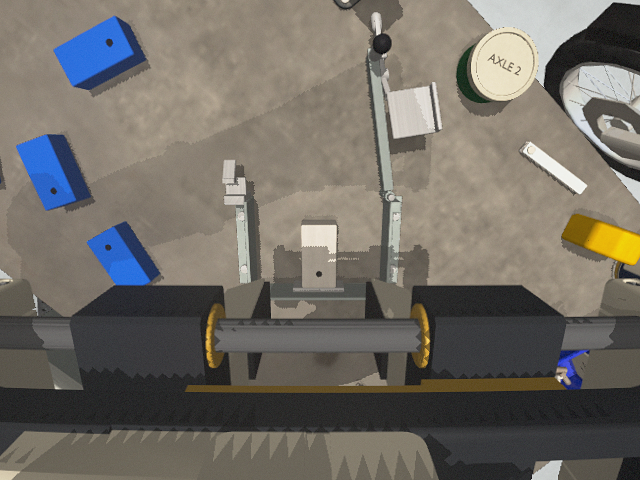

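The block lies square against the stop at (320,255), centred within 1 mm. The gate is still at about 1.41 rad, with its post ball at (381,43). The gauge stand is near the post, so I'll keep the tool yaw fixed. First the finger end face pushes the post along guard −y, then the wide face pushes it along guard +x.

```bash
python3 - <<'E'
from h import *
R,t,th,r=guard()
f=lambda a,o:((R@(np.array([-63-138*np.sin(a),75-138*np.cos(a)])+o)/1000+t)*100).round(2)
print('start',f(1.42,(0,38)))
for a in(1.42,1.3,1.2,1.1,1,.9,.8):print(a,f(a,(0,25)))
print(f(.8,(0,38)),f(.8,(-33,33)),f(.8,(-33,0)))
for a in(.8,.7,.6,.5,.4,.3,.2,.1,.05,0,-.03):print(a,f(a,(-15.5,0)))
E
```

```text
start [75.86 -5.52]
1.42 [74.98 -4.56]
1.3 [73.64 -3.6 ]
1.2 [72.43 -2.93]
1.1 [71.17 -2.38]
1 [69.85 -1.96]
0.9 [68.5  -1.68]
0.8 [67.13 -1.53]
[68.01 -2.49] [70.1   0.11] [67.88  2.55]
0.8 [66.59  1.36]
0.7 [65.21  1.38]
0.6 [63.83  1.25]
0.5 [62.48  0.99]
0.4 [61.16  0.59]
0.3 [59.88  0.07]
0.2 [58.67 -0.59]
0.1 [57.52 -1.35]
0.05 [56.98 -1.78]
0 [56.46 -2.23]
-0.03 [56.16 -2.52]
```

jog_arm([
  [[6, 1.2, 0], [0, 0, 0], 0],
  [[12, 2.4, 0], [0, 0, 0], 0],
  [[17.5, 3.5, 0], [0, 0, 0], 0],
  [[17.5, 3.5, 0], [0, 0, 0], 0],
  [[17.5, 3.5, 0], [0, 0, 0], 0],
  [[17.5, 3.5, 0], [0, 0, 0], 0],
])

```text
clock: 15.22
position: [0.7558, -0.0544, 0.2665]
ee_rot: [-2.929, -1.135, -0.0]
force: [0.1, 0.3, 0.1]
width: -0.0
gripper_force: 0.0
```

jog_arm([
  [[0.2, -0.1, -6], [0, 0, 0], 0],
  [[0.2, -0.1, -12], [0, 0, 0], 0],
  [[0.2, -0.1, -16], [0, 0, 0], 0],
  [[0.2, -0.1, -18.5], [0, 0, 0], 0],
  [[0.2, -0.1, -19.4], [0, 0, 0], 0],
  [[0.2, -0.1, -19.4], [0, 0, 0], 0],
])

```text
clock: 15.98
position: [0.7587, -0.0545, 0.0726]
ee_rot: [2.928, 1.137, 0.001]
force: [-0.9, -0.0, 0.1]
width: 0.007
gripper_force: 0.0
```

jog_arm([
  [[-0.8, 0.9, 0], [0, 0, 0], 0],
  [[-2.1, 1.85, 0], [0, 0, 0], 0],
  [[-3.4, 2.55, 0], [0, 0, 0], 0],
  [[-4.6, 3.1, 0], [0, 0, 0], 0],
  [[-5.9, 3.5, 0], [0, 0, 0], 0],
  [[-7.3, 3.8, 0], [0, 0, 0], 0],
  [[-8.7, 3.95, 0], [0, 0, 0], 0],
  [[-8.7, 3.95, 0], [0, 0, 0], 0],
])

```text
clock: 16.98
position: [0.6712, -0.0143, 0.0725]
ee_rot: [-2.928, -1.138, -0.001]
force: [1.1, 0.6, -0.9]
width: 0.005
gripper_force: 0.0
```

```bash
python3 - <<'E'
from h import *
R,t,th,r=guard();s=arm.observe();print(s['position'],(R.T@(s['position'][:2]-t)*1000).round(1))
for n in('top','scene','wrist'):
    d=snap(n,n[0]+'5');P=cloud(d);G=(P[...,:2]-t)@R*1000
    m=(P[...,2]>.041)&(P[...,2]<.048)&(G[...,0]<-66)&(G[...,0]>-230)&(abs(G[...,1])<70)
    q=G[m];a=np.arctan2(-(q[:,0]+63),-(q[:,1]-75));rr=np.hypot(q[:,0]+63,q[:,1]-75);a=a[(rr<145)];print(n,np.percentile(a,[10,50,90]) if len(a) else 0,len(a))
E
```

```text
[ 0.67122004 -0.01432985  0.07252529] [-162.6    3.1]
top [0.5283428  0.68140236 0.74939475] 116
scene [0.6090112  0.68830248 0.77330788] 78
wrist [0.752841   0.78935801 0.80793039] 306
```

jog_arm([
  [[0.9, -1.0, 0], [0, 0, 0], 0],
  [[3.0, 1.5, 0], [0, 0, 0], 0],
  [[0.8, 4.0, 0], [0, 0, 0], 0],
  [[0.2, 3.4, 0], [0, 0, 0], 0],
  [[-0.6, 2.8, 0], [0, 0, 0], 0],
  [[-1.9, 2.8, 0], [0, 0, 0], 0],
  [[-3.3, 2.7, 0], [0, 0, 0], 0],
  [[-4.6, 2.4, 0], [0, 0, 0], 0],
])

```text
clock: 18.12
position: [0.625, 0.0086, 0.0719]
ee_rot: [-2.929, -1.137, -0.0]
force: [-0.7, 0.1, 0.1]
width: 0.008
gripper_force: 0.3
```

```bash
python3 - <<'E'
from h import *
R,t,th,r=guard();s=arm.observe();print(s['position'],(R.T@(s['position'][:2]-t)*1000).round(1),s['force'])
d=snap('wrist','w6');P=cloud(d);G=(P[...,:2]-t)@R*1000
m=(P[...,2]>.041)&(P[...,2]<.048)&(G[...,0]<-66)&(G[...,0]>-230)&(abs(G[...,1])<70)
q=G[m];a=np.arctan2(-(q[:,0]+63),-(q[:,1]-75));rr=np.hypot(q[:,0]+63,q[:,1]-75);a=a[(rr<145)];print(np.percentile(a,[10,50,90]),len(a))
E
```

```text
[0.6250113  0.00861711 0.07185439] [-144.  -45.] [-0.72066313  0.12132555  0.12939902]
[0.35611867 0.49258876 0.59399788] 448
```

jog_arm([
  [[-1.4, -0.4, 0], [0, 0, 0], 0],
  [[-2.6, -0.9, 0], [0, 0, 0], 0],
  [[-3.85, -1.55, 0], [0, 0, 0], 0],
  [[-5.0, -2.3, 0], [0, 0, 0], 0],
  [[-5.5, -2.75, 0], [0, 0, 0], 0],
  [[-6.05, -3.2, 0], [0, 0, 0], 0],
  [[-6.3, -3.4, 0], [0, 0, 0], 0],
  [[-6.3, -3.4, 0], [0, 0, 0], 0],
])

```text
clock: 19.18
position: [0.5667, -0.0221, 0.0723]
ee_rot: [2.926, 1.142, 0.011]
force: [11.8, 8.3, -7.0]
width: 0.006
gripper_force: 7.2
```

```bash
python3 - <<'E'
from h import *
R,t,th,r=guard();s=arm.observe();print(s['position'],(R.T@(s['position'][:2]-t)*1000).round(1),R.T@s['force'][:2])
E
```

```text
[ 0.56674382 -0.02205657  0.07232838] [-80.3 -61.7] [-14.31160675   1.84148713]
```

jog_arm([
  [[-0.15, -0.14, 0], [0, 0, 0], 0],
  [[-0.15, -0.14, 0], [0, 0, 0], 0],
  [[0.7, 0.65, 0], [0, 0, 0], 0],
  [[2.2, 2.0, 0], [0, 0, 0], 0],
  [[2.2, 2.0, 6], [0, 0, 0], 0],
  [[2.2, 2.0, 12], [0, 0, 0], 0],
  [[-1, -2, 18], [0, 0, 0], 0],
  [[-2, -7, 20], [0, 0, 0], 0],
])

```text
clock: 20.18
position: [0.545, -0.0888, 0.271]
ee_rot: [2.926, 1.143, 0.002]
force: [1.9, -0.3, -0.8]
width: 0.003
gripper_force: 0.0
```

```bash
python3 - <<'E'
from h import *
R,t,th,r=guard();s=arm.observe();print(s['position'],s['force'])
d=snap('wrist','w7');P=cloud(d);G=(P[...,:2]-t)@R*1000;Z=P[...,2]
m=(Z>.027)&(Z<.036)&(abs(G[...,1])<45)&(G[...,0]<43)&(G[...,0]>-50)
k=max(cv2.findContours(m.astype(np.uint8),0,2)[0],key=cv2.contourArea).reshape(-1,2)
print('blk',cv2.minAreaRect(((plane(d,k,.031)[:,:2]-t)@R*1000).astype(np.float32)))
m=(Z>.055)&(Z<.08)&(G[...,0]<-64)&(G[...,0]>-115)&(abs(G[...,1]+5)<30);q=G[m];z=Z[m]
print('pad',q.mean(0),z.mean(),'tilt',np.polyfit(q[:,1],z*1000,1))
m=(Z>.041)&(Z<.048)&(G[...,0]<-50)&(G[...,0]>-80)&(abs(G[...,1])<55);print('gate top slope',np.polyfit(G[m][:,1],G[m][:,0],1))
u,v=[int(x) for x in np.argwhere((abs(G[...,0]+75)<4)&(abs(G[...,1]+60)<4)).mean(0)[::-1]];print(u,v)
im=d['img'][:,:,::-1];cv2.imwrite('pics/w7c.png',cv2.resize(im[max(v-60,0):v+140,max(u-60,0):u+200],None,fx=3,fy=3,interpolation=cv2.INTER_CUBIC))
E
```

```text
[ 0.54498765 -0.0888326   0.27096065] [ 1.90701697 -0.32428096 -0.82782836]
blk ((6.568178176879883, 0.7190608978271484), (71.88160705566406, 39.49836730957031), 0.2439323365688324)
pad [-89.05904925  -4.17724955] 0.06454006401039483 tilt [ 0.19140214 65.3395985 ]
gate top slope [ 3.34182829e-02 -6.16343557e+01]
286 156
```

View pics/w7c.png

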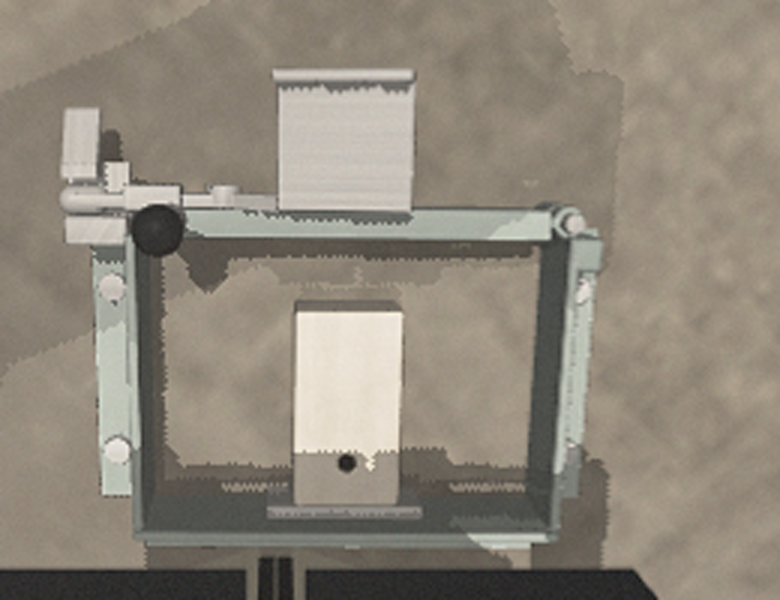

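The picture shows the gate shut as at the start. The bar tip sits between the catch parts at (80,200), the pad is back to its rest tilt (0.19), and the block is square against the stop at (347,505). I'm handing it in.

```bash
python3 -c "
from cell import arm
print(arm.sign_off())"
```

```text
the job is handed in; nothing more can be done
None
```

I handed the job in at about 20 s; no verdict was shown. In the last picture the gate is shut with the latch bar down in its catch, and the block lies square against the stop, centred within 1 mm. The arm was clear of everything, and I never worked near the bystanders.

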